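# Three clicks of the nut dispenser into the bowl

## Task

Two nut dispensers stand on the upturned crate; one has the aluminium bowl under its chute, the other a cup. Turn the paddle knob on top of the dispenser that serves the bowl three clicks clockwise (seen from above), so that three nuts roll into the bowl and no fourth one. Then let go, with the knob resting at the third click and the bowl still standing in its place.

Things in the scene. Friction and masses are not known exactly. Their poses are not given: they have to be found in the camera images.
- dispenser_knob_grip (a point): Grip point of the bowl dispenser's knob: an upright black paddle 64 mm long, 14 thick, 42 high, on the vertical axis on the flat 112 mm hub of an open round drum 180 mm across. On the axis, 23 mm below the paddle's top, 27 mm above the hub's top. x along the paddle (turns with it), y across its thickness, z up. Fixed; a twin serves the cup 280 to 430 mm beside it.
- dispenser_knob (a joint): Angle of that knob: 0 at the start, growing clockwise from above. A click is 0.449 rad (14 a turn); three are 1.346. A sprung detent (about 0.1 N m) pulls it to the nearest click and holds it there when let go. It stops at -0.06, so does not turn anticlockwise. Each click brings one nut to the drum's opening; it falls about half a click before and rolls down the chute.
- bowl: Round aluminium bowl, 130 mm across the rim, 50 mm high, loose on the crate under the end of the dispenser's chute, about 155 mm from the knob's axis on the side away from the robot. Origin at the centre of its underside, z up.
- nut_3_center (a point): Centre of the third nut to fall: a brown ball 25 mm across in the open drum, three pockets before the opening at the start. The nuts stand one to a pocket in a ring of 71 mm radius about the knob's axis, and fall in order (their tops lie 7 mm below the hub's top).

How it is judged (in metres and radians):
At the end, for the whole second after the job is handed in: The knob rests at the third click (1.346 rad, within 10 degrees), the third nut lies in the bowl (its centre within 65 mm of the bowl's middle and below the rim), and the bowl stands upright (within 10 degrees) no more than 20 mm from where it was (value of joint dispenser_knob between 1.171 and 1.521 rad and horizontal distance between nut_3_center and bowl below 0.065 m and z of nut_3_center in the frame of bowl between 0.005 and 0.05 m and distance of bowl from where it was at the start of the episode below 0.02 m and angle between bowl's own z axis and vertical below 0.17 rad); the robot touches nothing.
It fails at once if the knob is turned more than 10 degrees past the third click, towards a fourth nut (value of joint dispenser_knob above 1.526 rad).
It also fails if it takes over 32 s, if anything falls off the work surface, if the arm or the gripper's body presses on something with over 40 N, if the wrist force passes 120 N, or if a joint passes its speed limit or range.

## Robot

A 6-joint arm with a two-finger parallel gripper is mounted at the origin on the work surface. World frame = base frame: x ahead of the robot, y to its left, z up, the work surface at z = 0. Lengths are in mm, angles in rad, forces in N, time in s.
With the tool pointing down it reaches from about 350 to 725 mm from the base axis. Payload 4.3 kg.
Tool frame: the origin (TCP) lies between the finger pads; the fingertips stand 11 mm ahead of it and the grasp point (between the pads) lies 8 mm behind it; z points along the fingers, y is the line along which they close (so a half turn about z gives the same grasp; the last joint's range is limited). The gripper opens to 85 mm and grips with 20 to 120 N. Pads are 22 mm wide; open, the fingers measure 114 mm over their backs; the gripper's body (76 mm by 85 mm) begins 54 mm behind the grasp point. The pads swing forward as they close: fully open they stand 13 mm farther back than shut.
Start: joints at [1.128, 0.377, 0.081, 1.274, 0, 1.46], TCP at [187.855, 543.485, 242.329] pointing down, gripper open.
Joint ranges: [-2.72, 2.72], [-0.84, 1.66], [-1.02, 1.22], [-1.77, 2.12], [-1.37, 1.28], [-3.14, 3.14]. Speed limits (rad/s): [2.57, 2.57, 3.14, 3.14, 3.14, 3.14].

## Interface

Orientations are given as a rotation vector (axis times angle).
In Python, from rig import manip gives the robot as it stands. The module is installed in compiled form; this text tells all that it offers. Calls block until the motion is done:
- manip.reach(position, orientation): joint-space move of the TCP to a pose.
- manip.movel(position, ori=None, vel=150, threshold=None): straight line of the TCP; ori=None keeps the orientation; vel is the mean speed in mm/s. With threshold (N) it stops when the force on the tool has changed by that much, and returns True; else False.
- manip.move_joints(angles): joint-space move.
- manip.open_gripper() and manip.close_gripper(grasp_force=None): open the fingers fully, or close them until they stop; grasp_force is the grip in N (None keeps the last).
- manip.wait(seconds).
- manip.ik(position, orientation): joint angles nearest the present ones, or None.
- manip.state(): the state.
- manip.get_image(name): name is "scene" or "side" or "wrist"; returns the picture (480x640x3 uint8, red, green, blue); there is no depth.
- manip.camera_model(name): a dict with "K" (3x3 intrinsics, pixels), "D" ([k1, k2, p1, p2, k3] as OpenCV has them; the pictures are not rectified), "rvec" (rotation vector, rad) and "tvec" (3), from world to camera coordinates, as OpenCV has them. Camera axes: x right, y down, z forward; pixel columns grow to the right and rows downward; lengths in mm; the calibration is good to about 2 mm. A picture is of the moment at which its call begins: read the wrist's pose just before it. camera_model takes no time and is no camera call; for the wrist camera it gives the pose at the moment of the call.
A pose or a line that the arm cannot do raises manip.MotionError and nothing moves.
- manip.finish_job(): hands the job in; it is judged then, once.
The state is a dict: "time_s": time; "joint_pos": joint angles; "joint_velocities": joint speeds; "joint_efforts": joint torques, N m; "tcp_pos": TCP position; "eef_rot": TCP orientation; "contact_force": force on the tool from outside, world axes, zero at the start; "ft_torque": the same for the moment, N m; "width": finger opening in mm; "gripper_force": force on a finger pad.
Only numpy, scipy, OpenCV 4.12 (cv2) and the standard library are available. Lean on these libraries where they do the work, as an engineer would, in place of code of your own. Each camera call takes 0.05 s, during which the arm holds its last target. There are 200 camera calls.

## Working session

There is one attempt and no reset: what is moved stays moved. The work goes in short steps, each a Python script; the robot and the scene stay as the last script left them, time stands still between calls to the robot, and variables do not carry over. Pictures are saved under pics/ and viewed, at most 10 in all, crops included, and the job is handed in when it is done.

```bash
mkdir -p pics; python3 - <<'E'
from rig import manip
import cv2
for n in("scene","side","wrist"):
    c=manip.camera_model(n); print(n,c)
    cv2.imwrite(f"pics/{n}0.png",manip.get_image(n)[...,::-1])
print(manip.state())
E
```

```text
scene {'K': array([[468.28313326,   0.        , 314.94079836],
       [  0.        , 468.28313326, 238.07700224],
       [  0.        ,   0.        ,   1.        ]]), 'D': array([0.01094127, 0.        , 0.        , 0.        , 0.        ]), 'rvec': array([ 0.97718977,  2.3056223 , -1.19424362]), 'tvec': array([ 422.24790066,  -60.80431359, 1274.66368997])}
side {'K': array([[575.69103823,   0.        , 325.14346054],
       [  0.        , 575.69103823, 230.37468435],
       [  0.        ,   0.        ,   1.        ]]), 'D': array([-0.09304821,  0.        ,  0.        ,  0.        ,  0.        ]), 'rvec': array([ 0.19017664, -2.90270834,  1.11197585]), 'tvec': array([ 645.84606487,  203.91950188, 1021.88670198])}
wrist {'K': array([[396.11046182,   0.        , 321.30019345],
       [  0.        , 396.11046182, 234.35336432],
       [  0.        ,   0.        ,   1.        ]]), 'D': array([-0.07626683,  0.        ,  0.        ,  0.        ,  0.        ]), 'rvec': array([-2.35904345, -1.68193357, -0.24106671]), 'tvec': array([-573.43017835,  -36.9768744 ,  379.73517137])}
{'time_s': 0.15, 'joint_pos': array([ 1.12774589e+00,  3.77909680e-01,  7.99860822e-02,  1.27438382e+00,
       -6.36888280e-06,  1.46048086e+00]), 'joint_velocities': array([-0.00051572, -0.00270906,  0.00523462,  0.00055068,  0.00043561,
        0.00039361]), 'joint_efforts': array([ 5.51863086e-04, -4.64035678e+01,  2.70170671e+01,  1.38616946e-02,
       -1.39440695e-04, -1.45915425e-05]), 'tcp_pos': array([187.62107046, 543.04976381, 241.58789733]), 'eef_rot': array([-5.20183678e-01, -3.09781426e+00,  2.28577612e-03]), 'contact_force': array([ 0.0218817 , -0.14796835,  0.3463469 ]), 'ft_torque': array([-0.02910807, -0.03580076, -0.00648324]), 'gripper_force': 0.0, 'width': 85.26862967170011}
```

View pics/scene0.png

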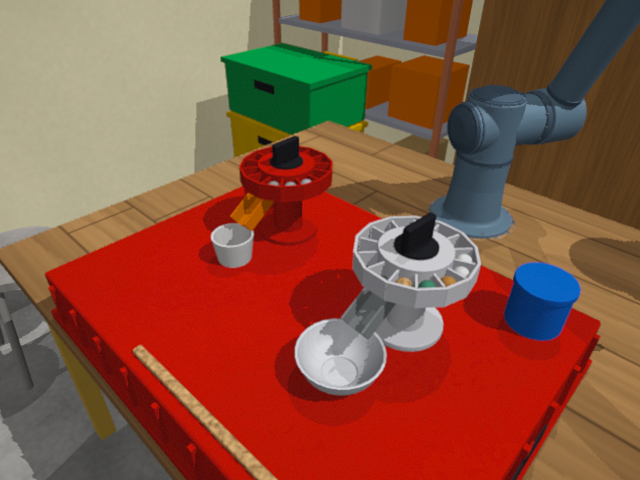

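View pics/side0.png

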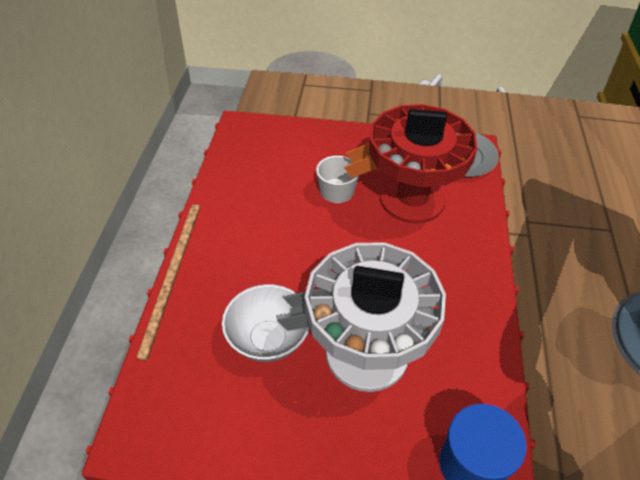

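View pics/wrist0.png

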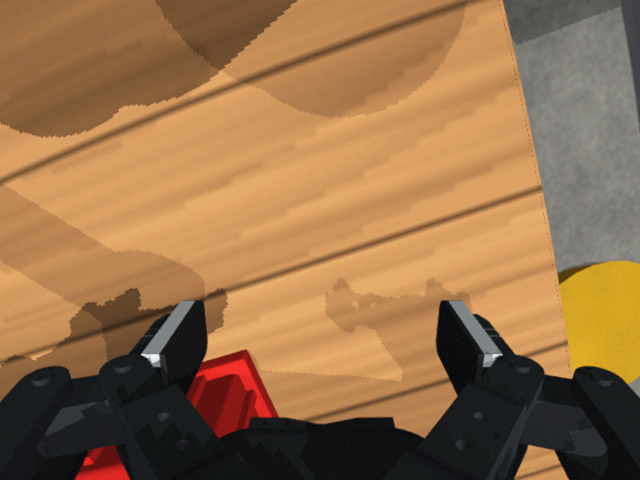

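The scene view has the white dispenser with its paddle near (420,232) and the bowl at (340,357). The side view has that paddle near (378,287) and the bowl at (265,322). The red dispenser serves the cup. Next I'll zoom in on the white paddle in both views.

```bash
python3 - <<'E'
import cv2,numpy as np
a=cv2.imread("pics/scene0.png")[200:280,370:470];b=cv2.imread("pics/side0.png")[250:330,330:430]
f=lambda i:cv2.convertScaleAbs(cv2.resize(i,(400,320),interpolation=cv2.INTER_CUBIC),alpha=2.0,beta=20)
cv2.imwrite("pics/z.png",np.hstack([f(a),f(b)]))
E
```

```text
(no output)
```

View pics/z.png

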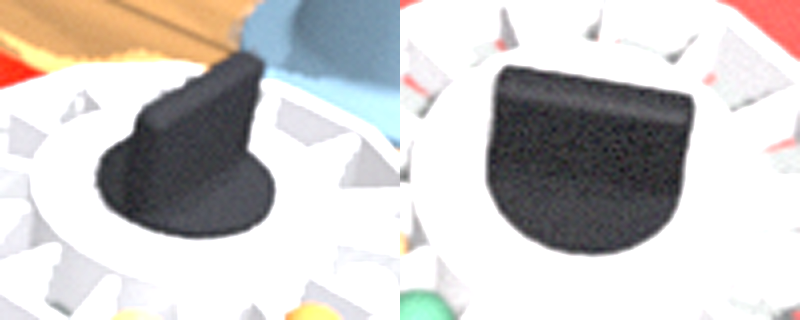

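The crop shows the paddle's top-face ends at scene (406,229) and (432.5,215), and at side (356.5,269.5) and (402.5,277).

```bash
cat > h.py <<'E'
from rig import manip
import cv2,numpy as np
def P(n,c=None):
    c=c or manip.camera_model(n);return c,np.c_[cv2.Rodrigues(c["rvec"])[0],c["tvec"]]
def und(c,p): return cv2.undistortPoints(np.array([[p]],float),c["K"],c["D"])[0,0]
def tri(p,q):
    a,A=P("scene");b,B=P("side")
    X=cv2.triangulatePoints(A,B,und(a,p),und(b,q));X=(X[:3]/X[3])[:,0]
    e=cv2.projectPoints(X,a["rvec"],a["tvec"],a["K"],a["D"])[0].ravel()-p
    return X,e
def ray(c,p,z):
    R=cv2.Rodrigues(c["rvec"])[0];o=-R.T@c["tvec"];d=R.T@np.r_[und(c,p),1]
    return o+d*(z-o[2])/d[2]
E
python3 - <<'E'
from h import *
s=[(406,228.75),(432.5,215)];t=[(356.5,269.5),(402.5,277)]
for m in (t,t[::-1]):
    a,ea=tri(s[0],m[0]);b,eb=tri(s[1],m[1]);d=b-a
    print(a,ea,b,eb,"len",np.linalg.norm(d),"mid",(a+b)/2,"yaw",np.arctan2(d[1],d[0]))
    for y in(0,):
        pass
print("bowl",[ray(manip.camera_model(n),p,170) for n,p in(("scene",(340,357)),("side",(265,322)))])
E
```

```text
[597.08473989 161.589442   319.81109509] [0.49122316 0.71969018] [539.54967846 166.85012722 319.64939873] [0.02986722 0.04425501] len 57.77529099202822 mid [568.31720917 164.21978461 319.73024691] yaw 3.0504117637732615
[535.01805421 126.17591322 271.74815482] [0.99650423 1.42778204] [596.70343081 195.40470712 359.18325808] [-0.44841751 -0.67384682] len 127.4464941531278 mid [565.86074251 160.79031017 315.46570645] yaw 0.842955609809043
bowl [array([729.38871067, 163.2242341 , 170.        ]), array([722.60808004, 160.78039133, 170.        ])]
```

```bash
cat >> h.py <<'E'
def ori(psi): return np.pi*np.array([np.cos(psi/2),np.sin(psi/2),0])
E
python3 - <<'E'
from h import *
for psi in(3.05,3.05-np.pi):
    for d in(0,-1.346): print(psi,d,manip.ik([568,164,430],ori(psi+d)))
manip.movel([188,543,400],vel=250)
q=manip.ik([560,164,430],ori(3.05)); q2=manip.ik([560,164,430],ori(3.05-np.pi))
ok=[k for k in(q,q2) if k is not None and k[5]<3.1 and k[5]>-3.1 and abs(k[5]+1.346)<3.1 and abs(k[5]-1.346)<3.1]
ok.sort(key=lambda k:abs(k[5]-1.46)); print(ok)
manip.move_joints(ok[0]); manip.wait(.3)
s=manip.state();print(s["time_s"],s["tcp_pos"],s["eef_rot"],s["joint_pos"])
c=manip.camera_model("wrist");im=manip.get_image("wrist")[...,::-1]
np.save("c.npy",c,allow_pickle=True);cv2.imwrite("pics/w1.png",im)
E
```

```text
3.05 0 [0.17381215 0.49508422 0.75831155 1.83402366 0.         0.2654048 ]
3.05 -1.346 [0.17381215 0.49508422 0.75831155 1.83402366 0.         1.6114048 ]
-0.0915926535897933 0 [ 1.73812145e-01  4.95084221e-01  7.58311553e-01  1.83402366e+00
  4.44089210e-16 -2.87618785e+00]
-0.0915926535897933 -1.346 [ 0.17381215  0.49508422  0.75831155  1.83402366  0.         -1.53018785]
[array([0.1761975 , 0.47172543, 0.71962454, 1.81869544, 0.        ,
       0.26779015])]
3.1583 [559.82479523 164.53803198 430.03396587] [1.42399836e-01 3.13831044e+00 4.29561651e-05] [1.77155962e-01 4.71646215e-01 7.19590675e-01 1.81868287e+00
 1.49344125e-05 2.67843122e-01]
```

View pics/w1.png

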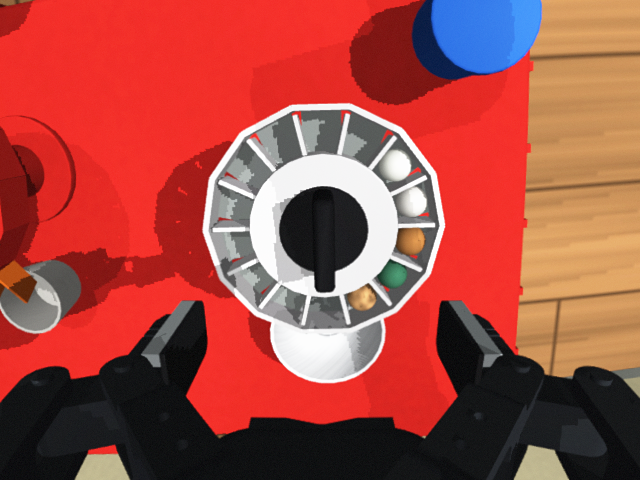

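The wrist view shows the paddle top running from about (322,190) to (325,291), and the hub disc centred at about (323,228). The nuts from the opening run tan, green, brown, white, white. Next I'll measure these by mask.

```bash
python3 - <<'E'
from h import *
c=np.load("c.npy",allow_pickle=True).item();im=cv2.imread("pics/w1.png");g=im.max(2)
m=np.zeros_like(g);cv2.circle(m,(323,228),75,255,-1)
def big(x):
    cs,_=cv2.findContours(x,cv2.RETR_EXTERNAL,cv2.CHAIN_APPROX_NONE);return max(cs,key=cv2.contourArea)
b=big(cv2.bitwise_and(m,(g<70).astype(np.uint8)*255))
# base disc + paddle; top-face: darkest
for th in(12,16,20,25):
    k=big(cv2.bitwise_and(m,(g<th).astype(np.uint8)*255));print(th,cv2.minAreaRect(k))
m2=np.zeros_like(g);cv2.circle(m2,(323,228),90,255,-1)
print("black",cv2.minEnclosingCircle(b),cv2.boundingRect(b))
h=big(cv2.bitwise_and(m2,((im.min(2)>195)|(g<60)).astype(np.uint8)*255))
cs,_=cv2.findContours(cv2.morphologyEx(cv2.bitwise_and(m2,((im.min(2)>225)|(g<60)).astype(np.uint8)*255),cv2.MORPH_OPEN,np.ones((15,15))),0,1)
h=max(cs,key=cv2.contourArea);e=cv2.fitEllipse(h);print("hub",e,ray(c,e[0],270))
a=ray(c,(322,190),320);d=ray(c,(325,291),320);print("paddle",a,d,np.linalg.norm(a-d),(a+d)/2,np.arctan2(*(a-d)[1::-1]))
E
```

```text
12 ((316.1538391113281, 194.2692413330078), (5.547001838684082, 11.371355056762695), 33.6900634765625)
16 ((320.2259826660156, 195.02313232421875), (12.22927474975586, 21.05821418762207), 72.6459732055664)
20 ((314.31146240234375, 228.19976806640625), (21.920387268066406, 81.63743591308594), 12.87500286102295)
25 ((308.0, 239.0), (52.0, 102.0), 0.0)
black ((323.5, 238.9326934814453), 52.47156524658203) (280, 187, 88, 105)
hub ((323.8292541503906, 223.29159545898438), (124.17841339111328, 132.1716766357422), 110.04000091552734) [565.04967877 165.49886023 270.        ]
paddle [530.50116279 167.10221714 320.        ] [598.39680233 163.00766606 320.        ] 68.01899159185 [564.44898256 165.0549416  320.        ] 3.081359063978118
```

```bash
python3 - <<'E'
from h import *
def pr(l):
    s=manip.state();print(l,round(s["time_s"],2),s["tcp_pos"].round(1),s["joint_pos"][5].round(3),s["contact_force"].round(1),s["ft_torque"].round(2),round(s["width"],1),s["gripper_force"])
manip.reach([567,165,380],ori(3.07))
if manip.movel([567,165,291],vel=80,threshold=15): pr("hit"); raise SystemExit
pr("down"); manip.close_gripper(30); pr("grip")
q=np.array(manip.ik([567,165,291],ori(3.07)))
for k in range(1,7):
    t=q.copy();t[5]+=k*1.346/6
    manip.move_joints(t); manip.wait(.4 if k%2==0 else .2); pr(k)
cv2.imwrite("pics/s2.png",manip.get_image("side")[...,::-1])
E
```

```text
down 4.79 [567.4 165.1 291.7] 0.247 [-0.2  0.8 -0.7] [ 0.04 -0.    0.02] 85.5 0.0
grip 5.44 [567.9 165.2 292.8] 0.247 [0.3 0.3 6.8] [-0.05  0.06  0.03] 13.7 34.02482598568895
1 5.97 [567.9 165.2 292.9] 0.472 [0.9 0.6 6.5] [-0.1   0.08  0.02] 14.1 33.40876562979247
2 6.69 [567.9 165.2 292.9] 0.696 [0.  1.6 5.8] [-0.11  0.06 -0.03] 13.4 33.16052081838279
3 7.22 [567.9 165.2 292.9] 0.92 [1.1 0.6 6.1] [-0.14  0.1  -0.09] 13.7 33.29545407123078
4 7.94 [567.9 165.3 292.9] 1.145 [0.1 0.8 6.7] [-0.18  0.2  -0.08] 13.6 33.20257822678286
5 8.47 [567.9 165.2 292.8] 1.369 [-0.2  1.5  6.9] [-0.16  0.22 -0.04] 13.7 33.407218646834735
6 9.19 [567.9 165.3 292.8] 1.593 [0.8 0.7 6.7] [-0.22  0.32  0.02] 13.9 33.278330563916825
```

View pics/s2.png

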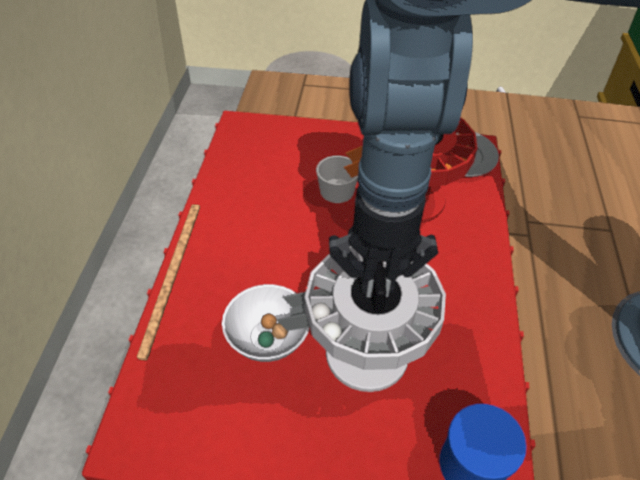

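The side view shows three nuts (tan, brown, green) in the bowl near (270,330), and the bowl hasn't moved. Two white nuts are still in the drum, so I'll let go and back off upwards.

```bash
python3 - <<'E'
from h import *
manip.open_gripper(); manip.wait(.2)
manip.movel([567.5,165,430],vel=150); manip.wait(.5)
s=manip.state();print(s["time_s"],s["tcp_pos"],s["contact_force"])
cv2.imwrite("pics/s3.png",manip.get_image("wrist")[...,::-1])
E
```

```text
11.7083 [567.43739424 165.00964065 429.91520891] [-0.2219757   0.2413965   0.11454612]
```

View pics/s3.png

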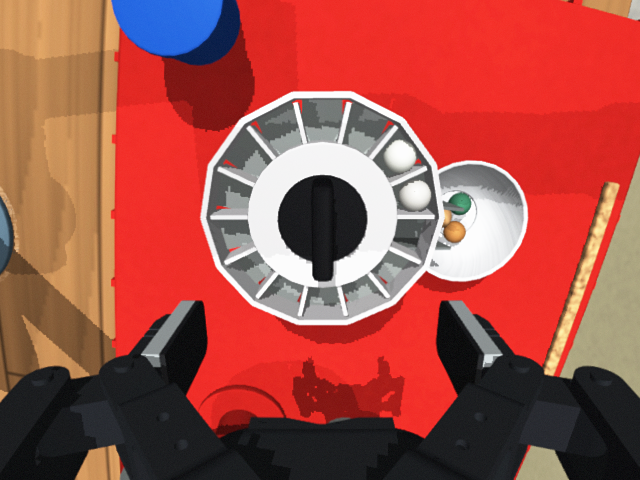

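The wrist view shows the paddle at (322,228), still aligned with the tool, which turned 1.346 rad, so the knob is at the third click. Three nuts lie in the bowl near (455,215), and both white nuts are still in the drum.

```bash
python3 -c "
from rig import manip
print(manip.finish_job())"
```

```text
the job is handed in; nothing more can be done
None
```

The knob was turned three clicks and let go, three nuts are in the bowl, which still stands in its place, and the job was handed in at about 12 s; no verdict came back.

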